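# Turn up the block heater by four clicks

## Task

Turn the block heater up by exactly four clicks: with a fingertip against the side of the raised bar on its dial, push the dial round clockwise (seen from above) from where it stands, feeling the click-stops, and leave it resting in the fourth stop without ever going on to a fifth. Only push the bar, do not straddle or pinch it between the fingers, and leave the two capped tubes, the small bottle and the tip box where they stand.

Things in the scene. Friction and masses are not known exactly. Their poses are not given: they have to be found in the camera images.
- heater: fixed white dry block heater, housing 240 (x) x 320 (y) x 70 mm high; origin at the centre of its underside, z up. Dial axis at (0, -80) mm in this frame; a well block 150 x 100 x 40 mm stands on top at (0, 90) mm. The dial's scale has 11 stops; in the lowest, the bar lies 120 degrees counter-clockwise of the heater's +x; the dial starts in one of the lowest four
- dial: click-stop dial on the heater's top: a bare white disc, 94 mm diameter, 11 mm thick, with one raised black bar. Origin on its vertical axis at the disc's underside, 73 mm above the bench (disc top 84 mm); z up, x points from the axis along the bar. A click is 24 degrees. Leaving a stop takes about 3 N at the bar; just before half-way to the next, the dial snaps forward into that stop and stays there.
- bar (a point): middle of the top of the dial's raised bar, 31 mm from the axis, 112 mm above the bench; goes round with the dial. The bar stands upright on the disc, runs radially from 17 to 45 mm from the axis, is 10 mm thick across and rises 28 mm above the disc
- tube_a: loose capped sample tube, 13 mm diameter (cap 16 mm), 61 mm tall, standing in a well of the heater's block, its top 136 mm above the bench; origin at the centre of its bottom
- tube_b: another such tube in another well
- bottle: loose small white bottle, 48 mm diameter, 85 mm tall, standing on the bench on the dial's side of the heater; origin at the centre of its underside
- tipbox: loose box of pipette tips, 120 x 85 x 64 mm, standing on the bench on the well block's side of the heater; origin at the centre of its underside

How it is judged:
On the way:
1. the fingers push the dial on through its first clicks (contact force between the fingers and dial above 0.3 N and distance of bar from where it was at the start of the episode between 0.008 and 0.042 m), for 0.02 s.
At the end, for the whole second after the job is handed in: The dial rests in the fourth stop clockwise of where it started (96 degrees, within 8 degrees), and the tubes (15 mm), bottle and tip box (20 mm) are where they stood (distance of bar from where it was at the start of the episode between 0.0431 and 0.0489 m and angular speed of dial below 0.1 rad/s and distance of each of tube_a, tube_b from where it was at the start of the episode below 0.015 m and distance of each of bottle, tipbox from where it was at the start of the episode below 0.02 m); the robot touches nothing.
It fails at once if the dial goes on past the fourth stop towards the fifth (more than about 114 degrees from the start) (distance of bar from where it was at the start of the episode above 0.052 m).
It fails at once if the bar is straddled or pinched between the fingers (horizontal distance between the grasp point and bar below 0.008 m and z of the grasp point in the frame of bar below 0.013 m).
It fails at once if a tube is lifted or displaced (distance of any of tube_a, tube_b from where it was at the start of the episode above 0.02 m).
It fails at once if the bottle or the tip box is lifted or displaced (distance of any of bottle, tipbox from where it was at the start of the episode above 0.025 m).
It also fails if it takes over 48 s, if anything falls off the work surface, if the arm or the gripper's body presses on something with over 40 N, if the wrist force passes 120 N, or if a joint passes its speed limit or range.

## Robot

A 6-joint arm with a two-finger parallel gripper is mounted at the origin on the work surface. World frame = base frame: x ahead of the robot, y to its left, z up, the work surface at z = 0. Lengths are in m, angles in rad, forces in N, time in s.
With the tool pointing down it reaches from about 0.375 to 0.9 m from the base axis. Payload 3.1 kg.
Tool frame: the origin (TCP) lies between the finger pads; the fingertips stand 19 mm ahead of it and the grasp point (between the pads) is the TCP; z points along the fingers, y is the direction in which the jaws open and shut (so a half turn about z gives the same grasp; the last joint's range is limited). The gripper opens to 85 mm and grips with 20 to 120 N. Pads are 22 mm wide; open, the fingers measure 114 mm over their backs; the gripper's body (76 mm by 85 mm) begins 54 mm behind the grasp point. The pads swing forward as they close: fully open they stand 13 mm farther back than shut.
Start: joints at [1.054, 0.527, 1.433, -0, 1.181, -0.178], TCP at [0.207, 0.59, 0.25] pointing down, gripper open.
Joint ranges: [-3.08, 3.08], [-0.75, 2.2], [0.22, 2.44], [-1.43, 4.57], [0, 2.65], [-2.85, 2.85]. Speed limits (rad/s): [2.79, 2.79, 3.14, 3.14, 3.14, 3.14].

## Interface

Orientations are given as a unit quaternion [x, y, z, w].
In Python, from station import manip, optics, job gives the robot as it stands.
- The arm moves only by the shell command python3 -m inch 'ROWS' [OPENING] [FORCE]. ROWS is JSON, one flat list of numbers, 4 for each row, row after row: the shift along the world's x, y, z in cm, then the turn about the world's z in rad. A call has 1 to 20 rows; each row shifts and turns the commanded pose from where the row before left it; what a row does not reach is not made up. A row lasts 1/8 s, in which the tool goes at most 62.5 mm and 10.7 degrees, less where a joint would pass 70% of its speed; a pose out of reach is approached as far as the arm can. A call with a gripper value outside its range is refused whole. OPENING is the opening in per cent of the stroke, from 0 (shut) to 100 (fully open), set as the call begins (- or left out, the last holds). The fingers move at their own pace and stop on an object; FORCE is the grip in N (left out, the last holds). Time passes only in rows, so rows that do not move let the fingers close. It gives the time, the measured TCP pose, the force and the opening at its end, in the units of the state.
- manip.sense(): the state, without advancing time (a new reading comes with each control period).
- optics.snapshot(name): name is "side" or "top" or "wrist"; returns (picture, depth): 384x512x3 uint8, red, green, blue; 384x512 float32, m along the optical axis (not along the pixel's ray), 0 where there is no reading.
- optics.camera_model(name): a dict with "mtx" (3x3 intrinsics, pixels), "camera_from_world" (4x4, takes a point from world to camera coordinates); the wrist camera has in their place "tool_from_camera" (4x4, takes a point from camera to tool coordinates, whose origin is the TCP and whose axes are the flange's). Camera axes: x right, y up, looking along -z (the intrinsics and any distortion apply to the point x, -y, -z); pixel columns grow to the right and rows downward; lengths in m; the calibration is good to about 2 mm. A picture is of the moment at which its call begins: read the wrist's pose just before it. camera_model takes no time and is no camera call.
- job.sign_off(): hands the job in, once; it reports no verdict.
The state is a dict: "t": time; "q": joint angles; "qd": joint speeds; "tau": joint torques, N m; "tcp_pos": TCP position; "tool_rot": TCP orientation; "force": force on the tool from outside, world axes, zero at the start; "ft_torque": the same for the moment, N m; "finger_gap": opening from 0.0 (shut) to 1.0 (fully open).
Only numpy, scipy, OpenCV 4.12 (cv2) and the standard library are available. Lean on these libraries where they do the work, as an engineer would, in place of code of your own. Each camera call takes 0.05 s, during which the arm holds its last target.

## Working session

There is one attempt and no reset: what is moved stays moved. The work goes in short steps, Python scripts to look and compute and a shell command to move; the robot and the scene stay as the last step left them, time stands still between calls to the robot, and variables do not carry over. Pictures are saved under pics/ and viewed, and the job is handed in when it is done.

```bash
mkdir -p pics; ls; cat > h.py <<'E'
import numpy as np, cv2
from station import manip, optics, job
E
python3 - <<'E'
from h import *
np.set_printoptions(precision=4,suppress=True)
for n in ["top","side"]:
    p,d=optics.snapshot(n); cv2.imwrite(f"pics/{n}0.png",p[:,:,::-1]); np.savez(f"{n}0.npz",p=p,d=d)
    print(n,optics.camera_model(n))
s=manip.sense(); print(s)
E
```

```text
pics
top {'mtx': array([[425.3408,   0.    , 248.203 ],
       [  0.    , 425.3408, 193.9887],
       [  0.    ,   0.    ,   1.    ]]), 'camera_from_world': array([[ 0.0183, -0.9998, -0.0027,  0.0678],
       [ 0.9795,  0.0174,  0.2008, -0.5815],
       [-0.2007, -0.0063,  0.9796, -0.8597],
       [ 0.    ,  0.    ,  0.    ,  1.    ]])}
side {'mtx': array([[418.8443,   0.    , 254.0461],
       [  0.    , 418.8443, 191.9063],
       [  0.    ,   0.    ,   1.    ]]), 'camera_from_world': array([[-0.9986, -0.052 ,  0.0034,  0.576 ],
       [ 0.0392, -0.7072,  0.7059, -0.0246],
       [-0.0343,  0.7051,  0.7083, -1.0767],
       [ 0.    ,  0.    ,  0.    ,  1.    ]])}
{'t': 0.1, 'q': array([ 1.0545,  0.5284,  1.4338, -0.    ,  1.1814, -0.1785]), 'qd': array([ 0.0016, -0.0026, -0.0021, -0.0001, -0.0018,  0.0012]), 'tau': array([ -0.0004, -44.3302, -17.8586,  -0.0003,   0.0039,   0.    ]), 'tcp_pos': array([0.2068, 0.5892, 0.2494]), 'tool_rot': array([ 0.1681,  0.9858, -0.0009, -0.0003]), 'force': array([ 0.0959,  0.258 , -0.7454]), 'ft_torque': array([ 0.0483, -0.0101,  0.0595]), 'finger_gap': 0.9982371945909714}
```

View pics/top0.png

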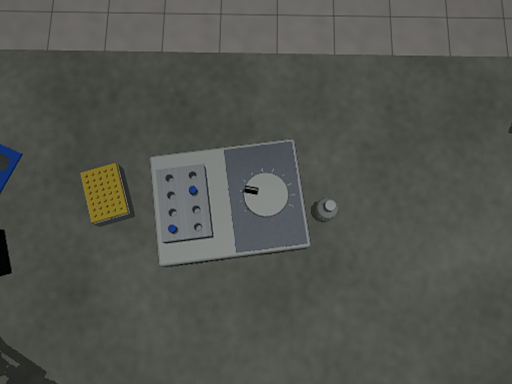

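View pics/side0.png

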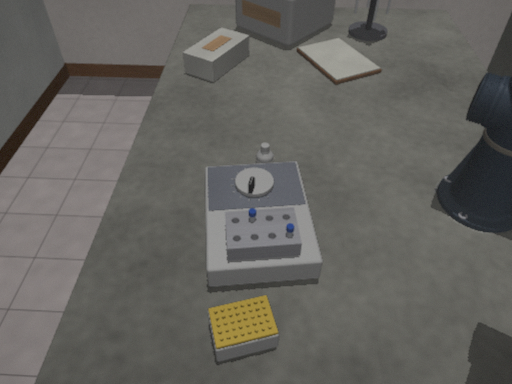

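The top view shows the dial disc at about (265,194) with its black bar at (251,189), the bottle at (325,209), the tubes at (193,190) and (172,229), and the tip box at (105,193). Next I'll measure these.

```bash
cat >> h.py <<'E'
np.set_printoptions(precision=4,suppress=True)
def ray(n,uv,z):
    c=optics.camera_model(n);K=c["mtx"];T=c["camera_from_world"];R=T[:3,:3];t=T[:3,3]
    d=np.array([(uv[0]-K[0,2])/K[0,0],-(uv[1]-K[1,2])/K[1,1],-1.]);d=R.T@d;o=-R.T@t
    return o+d*(z-o[2])/d[2]
E
python3 - <<'E'
from h import *
for n,(x0,y0,x1,y1) in {"top":(232,160,300,225),"side":(225,160,285,205)}.items():
    z=np.load(n+"0.npz");p=z["p"];g=p.max(2).astype(int)
    c=p[y0:y1,x0:x1]; cv2.imwrite(f"pics/{n}crop.png",cv2.resize(c[:,:,::-1],None,fx=8,fy=8,interpolation=0))
    m=np.zeros(g.shape,np.uint8); m[y0:y1,x0:x1]=(g[y0:y1,x0:x1]<45)
    k,l,st,ce=cv2.connectedComponentsWithStats(m)
    for i in range(1,k):
        if st[i,4]>8: 
            print(n,"dark",st[i],ce[i],ray(n,ce[i],.112))
    m=np.zeros(g.shape,np.uint8); thr=150
    print(np.percentile(c.max(2),[5,25,50,75,95]))
E
```

```text
top dark [243 188  15   6  48] [250.2292 190.8958] [0.5758 0.074  0.112 ]
[ 85.  91.  95. 135. 137.]
side dark [249 179   5  14  42] [251.0714 186.7857] [0.5791 0.0926 0.112 ]
[ 83. 104. 106. 129. 149.]
```

View pics/topcrop.png

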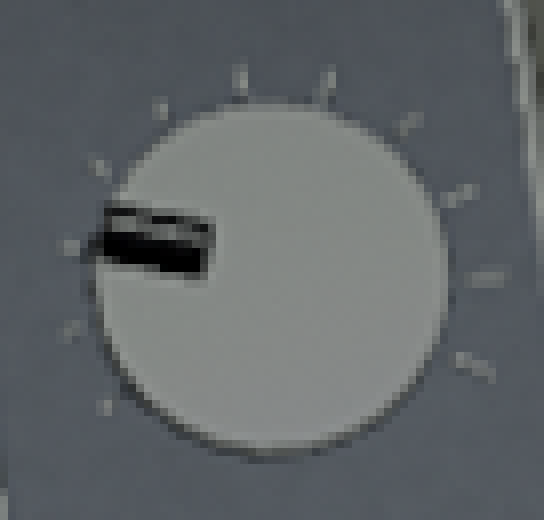

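View pics/sidecrop.png

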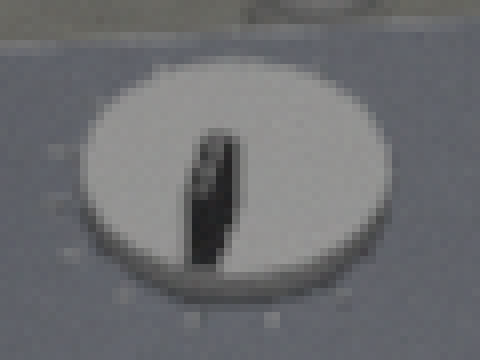

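The bar points at the third scale mark, so it stands in stop 2 and the target is stop 6. I'll fit the disc and the housing, and take references for the loose objects.

```bash
cat > meas.py <<'E'
from h import *
def disc(p):
    x0,y0,x1,y1=236,164,296,224
    m=np.zeros(p.shape[:2],np.uint8)
    m[y0:y1,x0:x1]=(p[y0:y1,x0:x1].max(2)>118)
    m=cv2.morphologyEx(m,cv2.MORPH_OPEN,np.ones((5,5),np.uint8))
    cs,_=cv2.findContours(m,cv2.RETR_EXTERNAL,cv2.CHAIN_APPROX_NONE)
    c=max(cs,key=cv2.contourArea); return cv2.fitEllipse(cv2.convexHull(c)),c
E
python3 - <<'E'
from meas import *
p=np.load("top0.npz")["p"];d=np.load("top0.npz")["d"]
e,c=disc(p);print(e)
C=ray("top",e[0],.084);print("C",C,"diam px->mm",[a*ray("top",(0,0),0)[0]*0+a/425.34*(.86-.084*.98+.2*.57)*1000 for a in e[1]])
h=np.array([ray("top",q[0],.084)-C for q in cv2.convexHull(c)]);r=np.hypot(h[:,0],h[:,1]);print("rad",r.min(),r.mean(),r.max())
o=np.array([236-4,164-4])
o=np.array([232,160])
for q in [(105,207),(213,220),(105,226),(210,243)]:
    print("bar corner",ray("top",o+np.array(q)/8-.5,.112)-C)
a=ray("top",o+np.array((105,217))/8-.5,.112);b=ray("top",o+np.array((212,231))/8-.5,.112)
print("bar ang",np.degrees(np.arctan2(*(a-b)[[1,0]])),np.degrees(np.arctan2(*((a+b)/2-C)[[1,0]])),np.linalg.norm((a+b)/2-C-[0,0,.028]))
# marks
for i,q in enumerate([(107,408),(70,330),(70,247),(100,165),(160,107),(240,80),(328,80),(410,122),(460,195),(488,278),(475,365)]):
    w=ray("top",o+np.array(q)/8-.5,.0705)-C; print(i,np.degrees(np.arctan2(w[1],w[0])).round(1),np.hypot(w[0],w[1]).round(4))
for q in [(150,157),(293,141),(309,245),(160,264)]: print("corner",ray("top",q,.07))
# depth check of disc
c_=optics.camera_model("top");K=c_["mtx"];T=c_["camera_from_world"]
for u,v in [(270,200),(290,225),(265,180)]:
    z=d[v,u];P=np.array([(u-K[0,2])/K[0,0]*z,-(v-K[1,2])/K[1,1]*z,-z]);print(T[:3,:3].T@(P-T[:3,3]))
# side view of disc: centre from ellipse
ps=np.load("side0.npz")["p"]
m=np.zeros(ps.shape[:2],np.uint8);x0,y0,x1,y1=230,166,278,198
m[y0:y1,x0:x1]=ps[y0:y1,x0:x1].max(2)>140
cs,_=cv2.findContours(cv2.morphologyEx(m,cv2.MORPH_OPEN,np.ones((3,3),np.uint8)),cv2.RETR_EXTERNAL,cv2.CHAIN_APPROX_NONE)
e2=cv2.fitEllipse(cv2.convexHull(max(cs,key=cv2.contourArea)));print("side",e2,ray("side",e2[0],.084))
E
```

```text
((265.5845947265625, 194.0429229736328), (42.30829620361328, 43.21242141723633), 97.07825469970703)
C [0.5756 0.0417 0.084 ] diam px->mm [np.float64(88.69483603432052), np.float64(90.59023823134736)]
rad 0.04322592996533038 0.04535492088175027 0.04623260886900129
bar corner [0.0115 0.0439 0.028 ]
bar corner [0.0086 0.0163 0.028 ]
bar corner [0.0066 0.0438 0.028 ]
bar corner [0.0026 0.017  0.028 ]
bar ang 83.38484761282139 76.33463451134604 0.031108907777583492
0 128.0 0.0545
1 103.5 0.0547
2 79.7 0.0546
3 54.9 0.0564
4 31.9 0.0574
5 8.9 0.0574
6 -14.6 0.059
7 -38.9 0.0589
8 -62.8 0.0567
9 -86.7 0.0579
10 -110.4 0.058
corner [0.6562 0.2932 0.07  ]
corner [ 0.6981 -0.0176  0.07  ]
corner [ 0.4718 -0.0503  0.07  ]
corner [0.4271 0.2577 0.07  ]
[0.5625 0.0324 0.0865]
[ 0.5126 -0.0105  0.0731]
[0.6056 0.0433 0.0853]
side ((253.91726684570312, 180.41880798339844), (25.215312957763672, 36.93571472167969), 90.3564453125) [0.5752 0.0419 0.084 ]
```

The disc centre is C = (0.575, 0.042), and both views agree to within 1 mm. The bar's start angle is about 80°: the scale mark gives 80, heater yaw 8+72 gives 80, and the bar pixels give 76–83. The goal is about -16°. I'll shut the fingers and move above the counter-clockwise side of the bar.

```bash
python3 -m inch '[2.2,-3.4,0,0.046,2.2,-3.4,0,0.046,2.2,-3.4,0,0.046,2.2,-3.4,0,0.046,2.2,-3.4,0,0.046,2.2,-3.4,0,0.046,2.2,-3.4,0,0.046,2.2,-3.4,0,0.046,2.2,-3.4,0,0.046,2.2,-3.4,0,0.046,2.2,-3.4,0,0.046,2.2,-3.4,0,0.046,2.2,-3.4,0,0.046,2.2,-3.4,0,0.046,0,0,0,0,0,0,0,0]' 0 20
cat > st.py <<'E'
from h import *
from scipy.spatial.transform import Rotation as R
s=manip.sense();M=R.from_quat(s["tool_rot"]).as_matrix()
C=np.array([.575,.042]);y=M[:2,1];yaw=np.degrees(np.arctan2(y[1],y[0]))
r=s["tcp_pos"][:2]-C
print("t",s["t"],"tcp",s["tcp_pos"],"yaw y",yaw,"r",np.hypot(*r)*1000,"ang",np.degrees(np.arctan2(r[1],r[0])),"face ang(r33,d16)",np.degrees(np.arctan2(r[1],r[0]))-np.degrees(np.arctan2(16,33)),"F",s["force"],"Tq",s["ft_torque"],"gap",s["finger_gap"],"q6",s["q"][5], "tilt",M[2])
E
python3 st.py
```

```text
t: 2.1
tcp_pos: [0.5143, 0.1139, 0.2498]
tool_rot: [-0.152, 0.988, 0.0, -0.001]
force: [-1.2, -0.1, -0.0]
finger_gap: 0.005
t 2.1 tcp [0.5143 0.1139 0.2498] yaw y 107.49981658092204 r 94.05635306868295 ang 130.18998978777597 face ang(r33,d16) 104.32363299368146 F [-1.2107 -0.1166 -0.0155] Tq [-0.0211  0.0144  0.0364] gap 0.004697221720864793 q6 -1.871159456594678 tilt [ 0.0016  0.001  -1.    ]
```

```bash
python3 -m inch '[1.2,-1.6,0,0.02,1.2,-1.6,0,0.02,1.1,-1.5,0,0,0,0,-3,0,0,0,-3,0,0,0,-3,0,0,0,0,0]' && python3 st.py
python3 - <<'E'
from h import *
for n in ["side","top"]:
    p,d=optics.snapshot(n)
    x0,y0=(190,100) if n=="side" else (205,130)
    cv2.imwrite(f"pics/{n}1.png",cv2.resize(p[y0:y0+120,x0:x0+130,::-1],None,fx=5,fy=5))
E
```

```text
t: 2.98
tcp_pos: [0.548, 0.0672, 0.1583]
tool_rot: [-0.172, 0.985, 0.001, -0.003]
force: [0.0, -0.1, -1.0]
finger_gap: 0.001
t 2.975 tcp [0.548  0.0672 0.1583] yaw y 109.85557180052568 r 36.92086040885674 ang 136.90014594968036 face ang(r33,d16) 111.03378915558585 F [ 0.0148 -0.1442 -1.0386] Tq [-0.0103  0.0321 -0.0097] gap 0.0009672679614238933 q6 -1.9978144850422568 tilt [ 0.0056  0.0026 -1.    ]
```

View pics/side1.png

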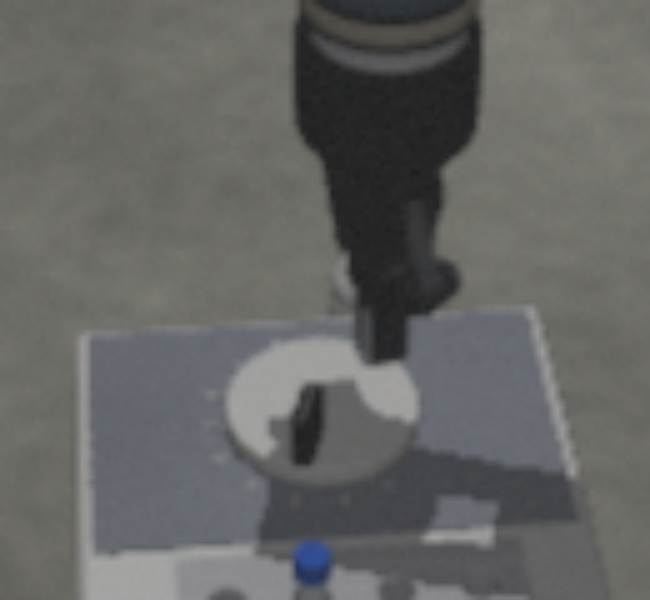

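View pics/top1.png

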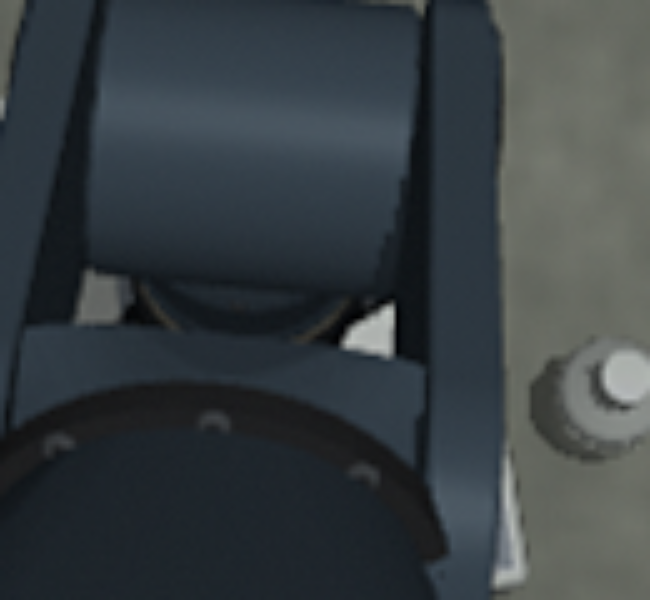

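The side view shows the shut fingertips at crop (385,355), on the robot side of the bar (308,425) and clear of it. The top view is blocked by the arm. Descending now.

```bash
python3 -m inch '[0,0,-1.5,0,0,0,-1.5,0,0,0,-1.5,0,0,0,0,0]' && python3 st.py
cat > look.py <<'E'
import sys
from h import *
p,d=optics.snapshot("side"); cv2.imwrite(sys.argv[1],cv2.resize(p[140:220,200:300,::-1],None,fx=7,fy=7,interpolation=cv2.INTER_CUBIC))
E
python3 look.py pics/s2.png
```

```text
t: 3.58
tcp_pos: [0.5489, 0.0667, 0.1136]
tool_rot: [-0.172, 0.985, 0.0, -0.002]
force: [0.3, 0.7, 0.2]
finger_gap: -0.001
t 3.575 tcp [0.5489 0.0667 0.1136] yaw y 109.82857608244696 r 35.92605688273483 ang 136.5671677320103 face ang(r33,d16) 110.70081093791578 F [0.3079 0.7069 0.2281] Tq [ 0.0284  0.0755 -0.0437] gap -0.0006711672720783551 q6 -1.9980749527321597 tilt [ 0.0033  0.0015 -1.    ]
```

View pics/s2.png

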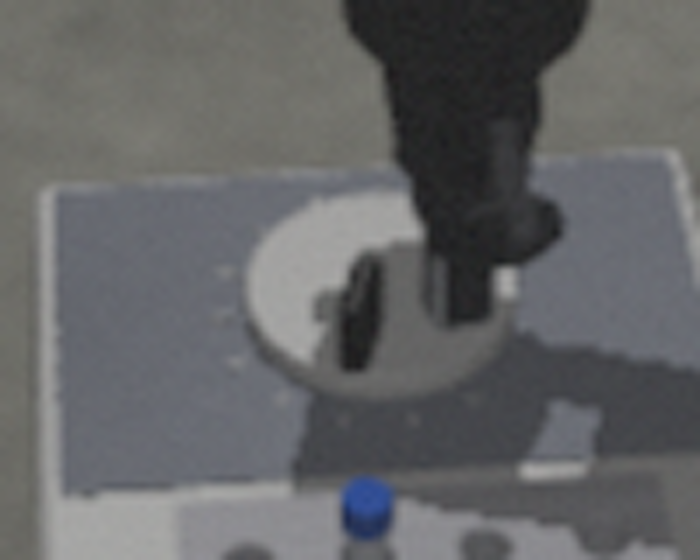

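The fingertip sits just above the disc, about 15 mm on the robot side of the bar, with no contact. Next I'll work out the arc steps about C.

```bash
python3 - <<'E'
from h import *
def P(f):
    f=np.radians(f);return np.array([.575+.033*np.cos(f)-.016*np.sin(f),.042+.033*np.sin(f)+.016*np.cos(f)])*100
a=110
while a>-12:
    d=P(a-4)-P(a);print(a,"->",a-4,d.round(2),P(a-4).round(2));a-=4
E
```

```text
110 -> 106 [0.18 0.18] [55.05  6.93]
106 -> 102 [0.2  0.16] [55.25  7.1 ]
102 -> 98 [0.21 0.15] [55.46  7.25]
98 -> 94 [0.22 0.14] [55.67  7.38]
94 -> 90 [0.23 0.12] [55.9  7.5]
90 -> 86 [0.23 0.1 ] [56.13  7.6 ]
86 -> 82 [0.24 0.09] [56.37  7.69]
82 -> 78 [0.25 0.07] [56.62  7.76]
78 -> 74 [0.25 0.05] [56.87  7.81]
74 -> 70 [0.25 0.04] [57.13  7.85]
70 -> 66 [0.26 0.02] [57.38  7.87]
66 -> 62 [ 0.26 -0.  ] [57.64  7.86]
62 -> 58 [ 0.26 -0.02] [57.89  7.85]
58 -> 54 [ 0.25 -0.04] [58.15  7.81]
54 -> 50 [ 0.25 -0.05] [58.4   7.76]
50 -> 46 [ 0.25 -0.07] [58.64  7.69]
46 -> 42 [ 0.24 -0.09] [58.88  7.6 ]
42 -> 38 [ 0.23 -0.1 ] [59.12  7.49]
38 -> 34 [ 0.23 -0.12] [59.34  7.37]
34 -> 30 [ 0.22 -0.14] [59.56  7.24]
30 -> 26 [ 0.21 -0.15] [59.76  7.08]
26 -> 22 [ 0.2  -0.16] [59.96  6.92]
22 -> 18 [ 0.18 -0.18] [60.14  6.74]
18 -> 14 [ 0.17 -0.19] [60.31  6.55]
14 -> 10 [ 0.16 -0.2 ] [60.47  6.35]
10 -> 6 [ 0.14 -0.21] [60.61  6.14]
6 -> 2 [ 0.13 -0.22] [60.74  5.91]
2 -> -2 [ 0.11 -0.23] [60.85  5.68]
-2 -> -6 [ 0.1  -0.24] [60.95  5.45]
-6 -> -10 [ 0.08 -0.24] [61.03  5.2 ]
-10 -> -14 [ 0.06 -0.25] [61.09  4.95]
```

```bash
python3 -m inch '[0.18,0.18,0,-0.07,0.2,0.16,0,-0.07,0.21,0.15,0,-0.07,0.22,0.14,0,-0.07,0.23,0.12,0,-0.07,0.23,0.1,0,-0.07,0.24,0.09,0,-0.07,0,0,0,0]' && python3 st.py
python3 -m inch '[0.25,0.07,0,-0.07,0,0,0,0]' | grep force
python3 -m inch '[0.25,0.05,0,-0.07,0,0,0,0]' | grep force
python3 st.py; python3 look.py pics/s3.png
```

```text
t: 4.62
tcp_pos: [0.5656, 0.0761, 0.1157]
tool_rot: [0.071, 0.997, -0.0, 0.001]
force: [0.0, 0.2, -0.2]
finger_gap: -0.0
t 4.625 tcp [0.5656 0.0761 0.1157] yaw y 81.81461084507505 r 35.334082664108536 ang 105.37685533857034 face ang(r33,d16) 79.51049854447582 F [ 0.0143  0.2183 -0.187 ] Tq [ 0.0107  0.0618 -0.0378] gap -0.00016210591015995772 q6 -1.4899267567014116 tilt [-0.001  0.    -1.   ]
force: [-0.7, 0.8, 0.3]
force: [-2.8, 0.9, 2.2]
t 5.125 tcp [0.5695 0.0774 0.1154] yaw y 73.87138945406144 r 35.815695484727826 ang 98.88766862332103 face ang(r33,d16) 73.02131182922652 F [-2.814   0.9446  2.2052] Tq [0.0541 0.3675 0.0104] gap -0.0026722768787417104 q6 -1.3486669947424732 tilt [ 0.0013 -0.0002 -1.    ]
```

View pics/s3.png

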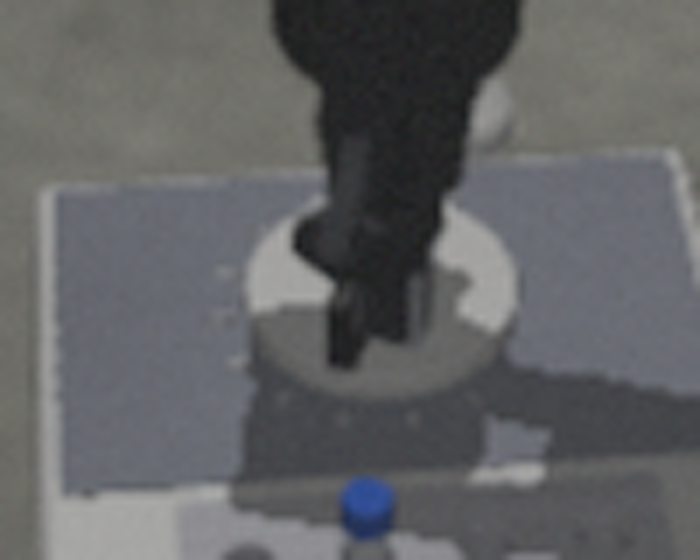

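The fingertip is against the bar with about 2.8 N of resistance, and the bar hasn't snapped yet. I'll continue in small steps to feel the first click.

```bash
for i in 1; do
python3 -m inch '[0.25,0.04,0,-0.07,0,0,0,0]' | egrep "force|tcp_pos"
python3 -m inch '[0.26,0.02,0,-0.07,0,0,0,0]' | egrep "force|tcp_pos"
python3 -m inch '[0.13,0,0,-0.035,0,0,0,0]' | egrep "force|tcp_pos"
done
python3 st.py; python3 look.py pics/s4.png
```

```text
tcp_pos: [0.5721, 0.0778, 0.1152]
force: [-2.9, 1.5, 1.7]
tcp_pos: [0.5765, 0.0777, 0.1154]
force: [-0.7, -0.3, 0.2]
tcp_pos: [0.5773, 0.0777, 0.1154]
force: [-0.3, -0.1, -0.7]
t 5.925 tcp [0.5773 0.0777 0.1154] yaw y 63.7314634015621 r 35.773388104948566 ang 86.34345068658277 face ang(r33,d16) 60.477093892488256 F [-0.3429 -0.1473 -0.7146] Tq [0.0342 0.036  0.0484] gap 0.005374502658136068 q6 -1.1702025358551014 tilt [-0.0013  0.0005 -1.    ]
```

View pics/s4.png

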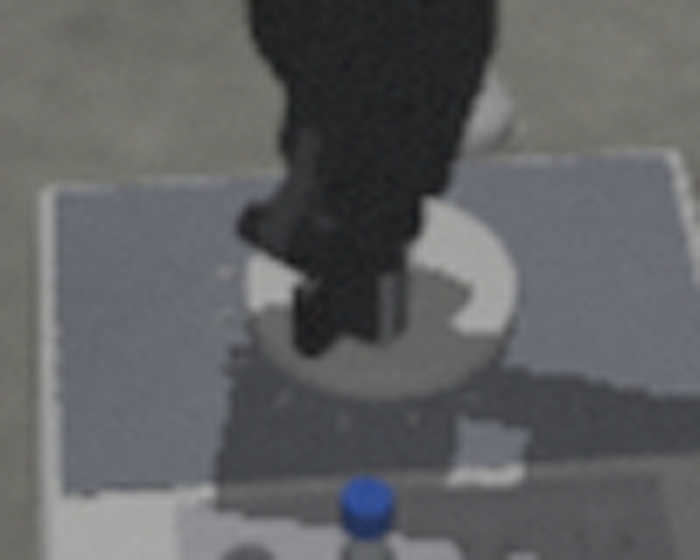

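Click 1 is confirmed: the force dropped from 2.9 N to about 0 at face angle 66–68, and the bar moved on. That matches the expected half-way angle of 68. Now click 2, with contact expected near 57 and the snap near 43.

```bash
g(){ egrep "force|tcp_pos" | tr '\n' ' '; echo; }
python3 -m inch '[0.13,-0.01,0,-0.035,0.26,-0.02,0,-0.07,0,0,0,0]' | g
python3 -m inch '[0.25,-0.04,0,-0.07,0,0,0,0]' | g
python3 -m inch '[0.25,-0.05,0,-0.07,0,0,0,0]' | g
python3 -m inch '[0.25,-0.07,0,-0.07,0,0,0,0]' | g
python3 -m inch '[0.12,-0.04,0,-0.035,0,0,0,0]' | g
python3 -m inch '[0.12,-0.05,0,-0.035,0,0,0,0]' | g
python3 st.py; python3 look.py pics/s5.png
```

```text
tcp_pos: [0.5808, 0.0775, 0.1153] force: [0.2, -0.7, -0.9] 
tcp_pos: [0.5823, 0.0774, 0.1152] force: [-2.7, 1.5, 1.1] 
tcp_pos: [0.5847, 0.077, 0.1152] force: [-1.9, 1.2, 1.3] 
tcp_pos: [0.5872, 0.0763, 0.1151] force: [-3.2, 2.3, 1.0] 
tcp_pos: [0.5902, 0.0751, 0.1154] force: [-0.1, 0.7, -0.7] 
tcp_pos: [0.5913, 0.0747, 0.1155] force: [0.7, 1.4, 0.3] 
t 7.6 tcp [0.5913 0.0747 0.1155] yaw y 41.627079400101266 r 36.50368852442609 ang 63.481707405472406 face ang(r33,d16) 37.61535061137789 F [0.6541 1.4377 0.3067] Tq [-0.0339 -0.0114  0.0028] gap -0.0016525498310781337 q6 -0.7879338866387537 tilt [-0.0014  0.001  -1.    ]
```

View pics/s5.png

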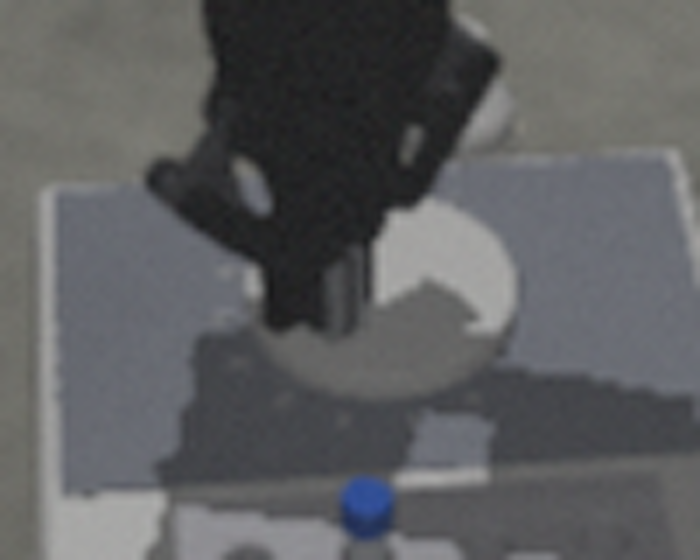

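Click 2 gave way at a commanded face angle of 44–46, close to the predicted 43. Click 3 should come near 19–20.

```bash
g(){ egrep "force|tcp_pos" | tr '\n' ' '; echo; }
python3 -m inch '[0.23,-0.1,0,-0.07,0,0,0,0]' | g
python3 -m inch '[0.23,-0.12,0,-0.07,0,0,0,0]' | g
python3 -m inch '[0.22,-0.14,0,-0.07,0,0,0,0]' | g
python3 -m inch '[0.21,-0.15,0,-0.07,0,0,0,0]' | g
python3 -m inch '[0.2,-0.16,0,-0.07,0,0,0,0]' | g
python3 -m inch '[0.09,-0.09,0,-0.035,0,0,0,0]' | g
python3 -m inch '[0.09,-0.09,0,-0.035,0,0,0,0]' | g
python3 st.py; python3 look.py pics/s6.png
```

```text
tcp_pos: [0.5931, 0.0739, 0.1154] force: [-0.1, 0.3, 0.3] 
tcp_pos: [0.5952, 0.0728, 0.1153] force: [-0.5, -0.0, -0.5] 
tcp_pos: [0.5966, 0.0718, 0.1152] force: [-0.5, 1.1, 1.2] 
tcp_pos: [0.5987, 0.0704, 0.1152] force: [-1.4, 1.9, 0.9] 
tcp_pos: [0.6007, 0.0688, 0.1152] force: [-2.0, 2.1, 0.5] 
tcp_pos: [0.6029, 0.0669, 0.1154] force: [-0.4, -0.3, 0.0] 
tcp_pos: [0.6037, 0.0661, 0.1154] force: [-0.1, -0.6, 0.6] 
t 9.4 tcp [0.6037 0.0661 0.1154] yaw y 17.565654784411397 r 37.46454745593245 ang 39.953474991127344 face ang(r33,d16) 14.087118197032826 F [-0.0609 -0.6499  0.6201] Tq [-0.0197  0.0067 -0.0713] gap -0.0003990831927435083 q6 -0.38088210289075647 tilt [-0.0008  0.001  -1.    ]
```

View pics/s6.png

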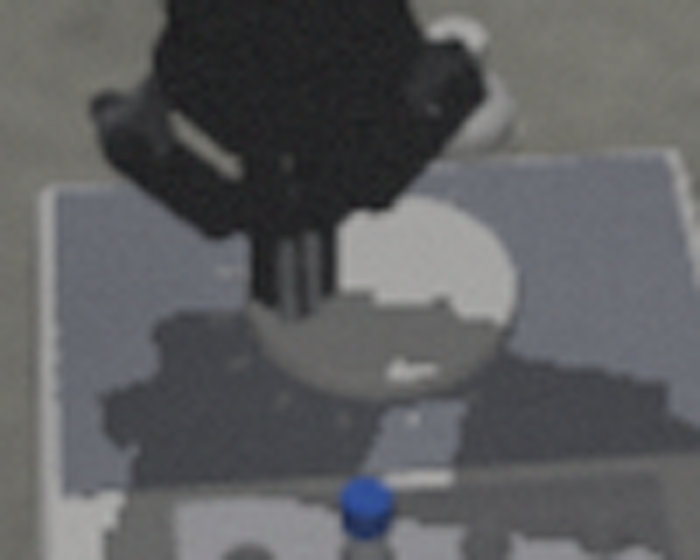

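Click 3 is felt at 20–22. Click 4 should resist from about 8 and snap near -3 to -5. I'll step up to it and stop when it drops.

```bash
g(){ egrep "force|tcp_pos" | tr '\n' ' '; echo; }
python3 -m inch '[0.17,-0.19,0,-0.07,0,0,0,0]' | g
python3 -m inch '[0.16,-0.2,0,-0.07,0,0,0,0]' | g
python3 -m inch '[0.14,-0.21,0,-0.07,0,0,0,0]' | g
python3 -m inch '[0.13,-0.22,0,-0.07,0,0,0,0]' | g
python3 -m inch '[0.06,-0.11,0,-0.035,0,0,0,0]' | g
python3 -m inch '[0.05,-0.12,0,-0.035,0,0,0,0]' | g
python3 st.py
```

```text
tcp_pos: [0.6051, 0.0644, 0.1154] force: [1.3, 0.7, -0.4] 
tcp_pos: [0.6065, 0.0626, 0.1153] force: [-0.1, 0.8, -0.0] 
tcp_pos: [0.6075, 0.0609, 0.1153] force: [-0.7, 2.7, 0.1] 
tcp_pos: [0.6088, 0.0589, 0.1153] force: [-0.8, 2.3, 0.9] 
tcp_pos: [0.6094, 0.0574, 0.1152] force: [-0.7, 2.7, 1.0] 
tcp_pos: [0.6101, 0.0559, 0.1152] force: [-1.2, 2.5, -0.5] 
t 10.95 tcp [0.6101 0.0559 0.1152] yaw y -2.4754656025474713 r 37.74094907968361 ang 21.682948580633777 face ang(r33,d16) -4.183408213460741 F [-1.1802  2.5013 -0.475 ] Tq [ 0.4831  0.1692 -0.0049] gap -0.0036266399343317154 q6 -0.04735954777366209 tilt [-0.0001 -0.0004 -1.    ]
```

Still in contact at 2.5–3 N at a commanded angle of -2, so I'll go on in 2° steps.

```bash
python3 -m inch '[0.05,-0.12,0,-0.035,0,0,0,0,0,0,0,0]' ; python3 st.py; python3 look.py pics/s7.png
```

```text
t: 11.32
tcp_pos: [0.6112, 0.0542, 0.1155]
tool_rot: [0.734, 0.679, 0.0, 0.001]
force: [-0.3, 0.4, -0.6]
finger_gap: 0.001
t 11.325 tcp [0.6112 0.0542 0.1155] yaw y -4.466935266031525 r 38.1838639980928 ang 18.61878916539816 face ang(r33,d16) -7.247567628696359 F [-0.2522  0.3919 -0.5894] Tq [-0.0131  0.0105 -0.0002] gap 0.0013316965201356523 q6 -0.014488140813238537 tilt [-0.0008  0.0011 -1.    ]
```

View pics/s7.png

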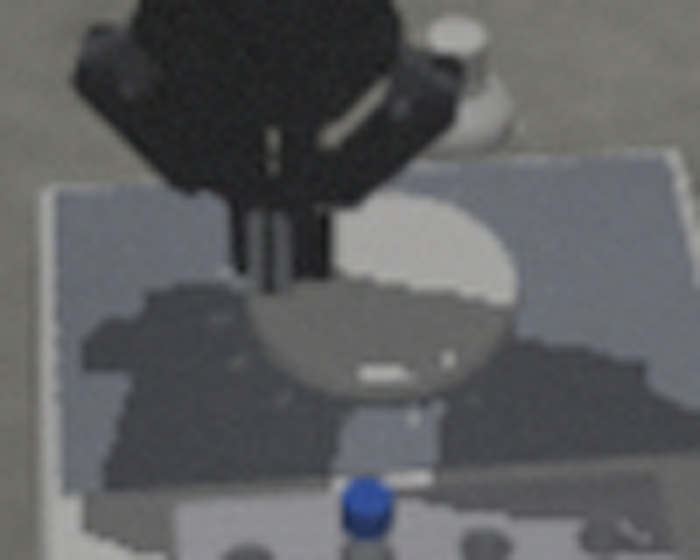

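The force dropped to zero at -4, so click 4 has snapped. I'll back off from the bar, lift, and clear the top camera's view.

```bash
python3 -m inch '[0,0.6,0,0,0,0.6,0,0,0,0,2,0,0,0,4,0,0,0,4,0,0,0,4,0]' 
python3 -m inch '[-2,5,0,0,-2,5,0,0,-2,5,0,0,-2,5,0,0,-3,5,0,0,-3,5,0,0,-3,5,0,0,-3,5,0,0,-3,5,0,0,-3,5,0,0,0,0,0,0]'
python3 - <<'E'
from h import *
p,d=optics.snapshot("top");np.savez("topE.npz",p=p,d=d);cv2.imwrite("pics/topE.png",p[:,:,::-1])
cv2.imwrite("pics/topEc.png",cv2.resize(p[160:225,232:300,::-1],None,fx=8,fy=8,interpolation=0))
q,d=optics.snapshot("side");np.savez("sideE.npz",p=q,d=d);cv2.imwrite("pics/sideE.png",q[:,:,::-1])
E
```

```text
t: 12.12
tcp_pos: [0.6104, 0.0674, 0.2565]
tool_rot: [0.734, 0.679, -0.0, -0.0]
force: [0.5, -0.8, -0.1]
finger_gap: 0.006
t: 13.5
tcp_pos: [0.3471, 0.5704, 0.2551]
tool_rot: [0.732, 0.681, 0.0, -0.001]
force: [-0.1, -0.6, 0.8]
finger_gap: 0.001
```

View pics/topE.png

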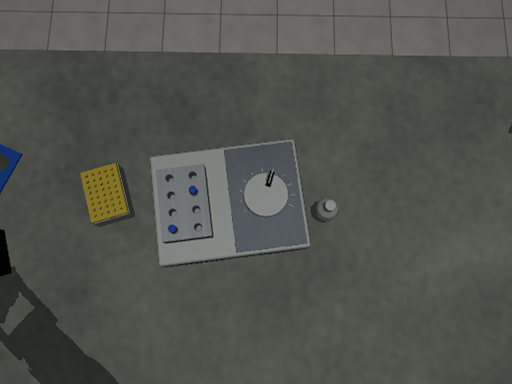

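View pics/topEc.png

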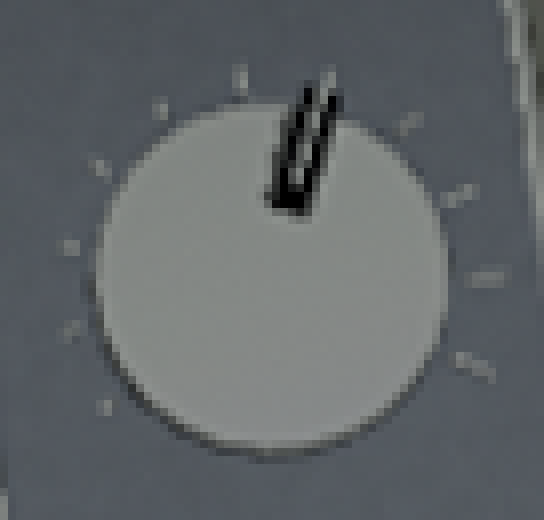

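View pics/sideE.png

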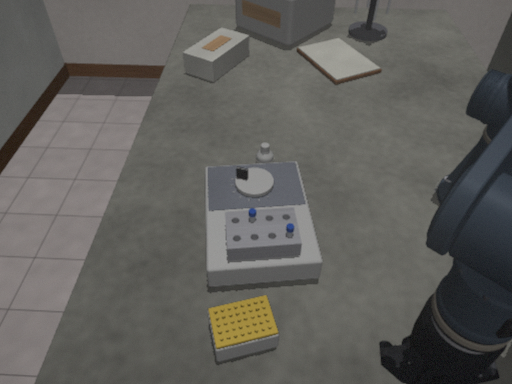

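The bar now points at the scale mark at crop (328,80), stop 6, which is four on from stop 2. The tubes (193,190) and (172,229), the bottle (325,209) and the tip box (105,193) sit at the same pixels as before. One numeric check before handing in:

```bash
python3 - <<'E'
from h import *
o=np.array([232,160]);f=lambda q:ray("top",o+np.array(q)/8-.5,.112)
a,b=f((105,217)),f((212,231));c,d=f((324,92)),f((298,183))
print("moved mm",1000*np.linalg.norm((a+b-c-d)/2),"angle",np.degrees(np.arctan2(*(c-d)[[1,0]])))
p=np.load("top0.npz")["p"].astype(int);q=np.load("topE.npz")["p"].astype(int)
df=np.abs(p-q).max(2)
for n,(x0,y0,x1,y1) in dict(tip=(75,158,135,228),block=(155,160,215,245),bottle=(308,192,345,226)).items(): print(n,df[y0:y1,x0:x1].max(),(df[y0:y1,x0:x1]>25).sum())
print(manip.sense()["force"])
job.sign_off()
E
```

```text
moved mm 45.23202553133797 angle -15.017643785995356
tip 4 0
block 3 0
bottle 3 0
[-0.4901 -0.6615  0.0206]
the job is handed in; nothing more can be done
```

The dial is up by four clicks and rests in the fourth stop from where it started. I handed the job in at about 13.6 s of the 48 s, and the hand-in reports no verdict.

**Push:** I pushed the side of the bar clockwise with the shut fingertips and felt four separate clicks. Each time the resistance rose to about 3 N and then fell to near zero, at roughly the expected half-way angles. I then backed off, lifted, and moved the arm clear so it touches nothing.

**Final checks:**
- **Dial:** the top camera shows the bar on scale mark 6, having started on mark 2. Its middle moved 45.2 mm (43.1–48.9 required), and it now points at -15° where I predicted -16°.
- **Other objects:** before and after pictures of both tubes, the bottle and the tip box are the same to within camera noise.

**Disagreements:** none of the checks failed. Two measurements were rough:
- **Start angle:** the bar's pixels gave 76–83°, so I took 80° from the scale marks and the heater's orientation.
- **Push height:** the measured tool height ran about 2 mm above what I commanded during the push, which made no difference.

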